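# Slide the ink cup into its sprung print place

## Robot

A 6-joint arm with a two-finger parallel gripper is mounted at the origin on the work surface. World frame = base frame: x ahead of the robot, y to its left, z up, the work surface at z = 0. Lengths are in m, angles in rad, forces in N, time in s.
With the tool pointing down it reaches from about 0.325 to 0.9 m from the base axis. Payload 6.1 kg.
Tool frame: the origin (TCP) lies midway between the tips of the shut fingers; the grasp point (between the pads) lies behind it (grasp_offset is the z of the grasp point in the tool frame, in m); z points along the fingers, y is the line along which they close (so a half turn about z gives the same grasp; the last joint's range is limited). The gripper opens to 85 mm and grips with 20 to 120 N. Pads are 22 mm wide; open, the fingers measure 114 mm over their backs; the gripper's body (76 mm by 85 mm) begins 54 mm behind the grasp point. The pads swing forward as they close: fully open they stand 13 mm farther back than shut.
Start: joints at [-1.286, 0.22, 1.526, -0, 1.395, -0.126], TCP at [0.25, -0.573, 0.231] pointing down, gripper open.
Joint ranges: [-2.98, 2.98], [-0.91, 2.08], [0.09, 2.57], [-1.24, 4.39], [0.2, 2.65], [-2.68, 2.68]. Speed limits (rad/s): [2.57, 2.57, 3.01, 3.14, 3.14, 3.14].

## Interface

Orientations are given as a unit quaternion [x, y, z, w].
In Python, from bench import get_state, get_image, job_done, silhouettes, tip_of, grasp_offset gives the robot as it stands. The module is installed in compiled form; this text tells all that it offers.
- The arm moves only by the tool servo_tool, never from a script. Its argument "commands" is one flat list of numbers, 7 for each row, row after row: the shift along the world's x, y, z in cm, then the turn, a rotation vector about the world's x, y, z in rad, then the gripper command: -1 is shut, 1 is fully open, values between are in proportion. A call has 1 to 5 rows; each row is the pose to reach, as a shift and turn from the pose commanded when the call began; what a row does not reach only later rows make up. A row lasts 1/8 s, in which the tool goes at most 62.5 mm and 10.7 degrees, less where a joint would pass 70% of its speed; a pose out of reach is approached as far as the arm can. A call with a gripper value outside its range is refused whole. The fingers move at their own pace and stop on an object; "newtons" is the grip in N (left out, the last holds). Time passes only in rows, so rows that repeat a pose let the fingers close. It gives the time, the measured TCP pose, the force, the opening and the grip force at its end, in the units of the state.
- get_state(): the state, without advancing time (a new reading comes with each control period).
- get_image(name): name is "scene" or "top" or "wrist"; returns a dict with "pixels" (480x640x3 uint8, red, green, blue), "camera_matrix" (3x3 intrinsics, pixels), "distortion" ([k1, k2, p1, p2, k3] as OpenCV has them; the pictures are not rectified), "position" and "orientation" of the camera in the world; the wrist camera has in their place "T_tool_cam" (4x4, takes a point from camera to tool coordinates, whose origin is the TCP and whose axes are the flange's). Camera axes: x right, y up, looking along -z (the intrinsics and any distortion apply to the point x, -y, -z); pixel columns grow to the right and rows downward; lengths in m; the calibration is good to about 2 mm. A picture is of the moment at which its call begins: read the wrist's pose just before it. There is no depth.
- job_done(): hands the job in; it is judged then, once.
Trained networks look in the newest picture that a camera, given by its name, has taken for a name from the list of things; names that differ only in an ending like _2 or _b are one class to them, and where a whole thing is asked for, a point or a joint stands for the part that bears it (a point fixed in the world has none). Each returns a list of dicts, best first, with "score" (0 to 1); they miss things now and then, are a little off and sometimes report something else, mostly with a low value. They report only what shows in the picture. A call takes as long as a camera call. They do not tell look-alikes from the thing itself.
- silhouettes(camera, name): "pixels" (480x640 bool, what is visible of it).
- tip_of(camera, name): "point" ([x, y, z] in m, in world coordinates, good to about 4 mm: a listed point, or the origin of a listed thing).
The state is a dict: "time": time; "joint_positions": joint angles; "dq": joint speeds; "joint_efforts": joint torques, N m; "tool_pos": TCP position; "tool_rot": TCP orientation; "contact_force": force on the tool from outside, world axes, zero at the start; "moment": the same for the moment, N m; "grip_width": opening from 0.0 (shut) to 1.0 (fully open); "finger_force": force on a finger pad.
Only numpy, scipy, OpenCV 4.12 (cv2) and the standard library are available. Lean on these libraries where they do the work, as an engineer would, in place of code of your own. Each camera call takes 0.05 s, during which the arm holds its last target. There are 200 camera calls.

## Task

Bring the ink cup from the parking area into the print place of the printing bed by sliding it on the plate, never lifting or tipping it: push the sprung bar back with it, slide it in sideways behind the keeper wall, and on until you feel it press firmly (roughly 10 N, held about half a second) but not ram against the end stop. Leave it there, square and snug between the keeper wall and the bar that presses on it, let go, and do not disturb the other things.

Things in the scene. Friction and masses are not known exactly. Their poses are not given: they have to be found in the camera images.
- bed: steel printing bed, 300 (x) x 370 (y) x 12 mm, fixed, level. Origin: centre of its underside; 'bed' coordinates (mm) are in this frame. Keeper wall on it: x -30 to 100, y 0 to 20, 22 tall above the plate. Parking: the outlined field at y below -15. A free lane, x -150 to -30, leads from parking past the keeper's end to the sprung bar. Behind the bar a grey guide, 26 tall, y 153 to 183
- print_place (a point): middle of the outline on the plate that marks the print place, bed x 37, y 65, z 12: a pocket open towards bed -x, between the keeper's +y face (bed y 20) and the sprung bar, closed at +x by the end stop. The cup, clamped there, has its centre at bed y 65
- cup: closed ink cup, 0.55 to 0.9 kg: square steel shoe 90 x 90 x 14 mm, on it a round aluminium cup 82 mm wide up to z 28, on top a black bar grip 60 long (x) x 22 wide (y), z 28 to 60. Origin: centre of the shoe's underside. Starts in the parking area, turned up to 0.55 rad from the bed's axes; must end square to the bed, grip along bed x
- plunger (a joint): sprung pressure bar, 230 mm long (bed x -135 to 95), top 22 above the plate, sliding along bed +y: 0 = at rest, face at bed y 98; 0.030 m = fully back, face at y 128. Takes 1.5 N at first, 1.5 N more per 10 mm. Reads 0.012 with the cup clamped against the keeper; the cup passes the keeper's end only with it above 0.012
- stop_rail: holder of the end stop, grey block on the bed at bed x 127 to 149, y 30 to 100; its origin and axes are the bed's. It carries an aluminium stop block 50 wide, 22 tall on a set screw, whose face looks to bed -x and is set somewhere from bed x 70 to 95. The setting is not told: find it by touch. It does not shift
- lever_a: yellow valve lever, 115 x 22 x 8 mm, lying on the printing bed near its far edge; origin at the middle of its underside, x along its length
- lever_b: the same kind of yellow valve lever, lying on the table beyond the bed's far edge; origin at the middle of its underside, x along its length
- ink_jar: ink jar, 54 mm wide and 65 mm tall, standing beside the bed's parking end; origin at the centre of its underside
- thinner: white bottle, 70 mm wide and 190 mm tall; origin at the centre of its underside
- tape: tape roll lying flat, 100 mm wide and 45 mm tall; origin at the centre of its underside
- pad: rubber printing pad on a wooden base, 70 x 50 x 50 mm; origin at the centre of its underside
- spatula: ink spatula about 200 mm long, lying on the table; origin near its middle, x along its length
Mind the look-alikes: they are no part of the job. Leave any orange or yellow look-alike of the cup alone.

How it is judged:
On the way:
1. the cup presses on the end stop with more than 4 N for 0.2 s (contact force between cup and stop_rail above 4 N and x of cup in the frame of bed above 0.018 m), for 0.2 s.
At the end, for the whole second after the job is handed in: The cup stands flat on the plate in the print place: its centre at bed x 18 to 58 mm (wherever the stop let it come) and bed y 61 to 69 mm, square to the bed within 0.07 rad, the sprung bar pressing on it (reading 0.008 to 0.016 m), at rest and released (x of cup in the frame of bed between 0.018 and 0.058 m and y of cup in the frame of bed between 0.061 and 0.069 m and z of cup in the frame of bed below 0.015 m and angle between the x axis of cup and the x axis of bed, either way round below 0.07 rad and value of joint plunger between 0.008 and 0.016 m and linear speed of cup below 0.01 m/s); the robot touches nothing.
It fails at once if the cup is lifted off the plate (more than 6 mm) (z of cup in the frame of bed above 0.018 m).
It fails at once if the cup is tipped by more than 0.12 rad (angle between cup's own z axis and vertical above 0.12 rad).
It fails at once if the cup is rammed against the end stop (more than 60 N) (contact force between cup and stop_rail above 60 N).
It fails at once if a bystander is disturbed (moved more than 30 mm) (distance of any of lever_a, lever_b, ink_jar, thinner, tape, pad, spatula from where it was at the start of the episode above 0.03 m).
It also fails if it takes over 67 s, if anything falls off the work surface, if the arm or the gripper's body presses on something with over 40 N, if the wrist force passes 120 N, or if a joint passes its speed limit or range.

## Working session

There is one attempt and no reset: what is moved stays moved. The work goes in short steps, Python scripts to look and compute and a tool call to move; the robot and the scene stay as the last step left them, time stands still between calls to the robot, and variables do not carry over. Pictures are saved under pics/ and viewed, at most 10 in all, crops included, and the job is handed in when it is done.

Besides the shell and the picture viewer there is one more tool, called after "Emit:" by a JSON object that holds its "method" and its "body", one argument or row to a line. servo_tool: Moves the arm, as the interface text tells. Its arguments: {"type":"object","properties":{"commands":{"type":"array"},"newtons":{"type":"number"}},"required":["commands"]}

```bash
mkdir -p pics; cat > h.py <<'E'
import numpy as np, cv2
from bench import *
from scipy.spatial.transform import Rotation as R
def cam(im):
    if 'position' in im: return np.array(im['position']),R.from_quat(im['orientation']).as_matrix()
    s=get_state();T=np.eye(4);T[:3,:3]=R.from_quat(s['tool_rot']).as_matrix();T[:3,3]=s['tool_pos'];T=T@np.array(im['T_tool_cam']);return T[:3,3],T[:3,:3]
def px2w(im,uv,z):
    p,Rm=cam(im);u=cv2.undistortPoints(np.array(uv,float).reshape(-1,1,2),np.array(im['camera_matrix']),np.array(im['distortion'])).reshape(-1,2)
    d=np.c_[u[:,0],-u[:,1],-np.ones(len(u))]@Rm.T
    return p+d*((z-p[2])/d[:,2])[:,None]
def w2px(im,P):
    p,Rm=cam(im);c=(np.atleast_2d(P)-p)@Rm*[1,-1,-1]
    return cv2.projectPoints(c,np.zeros(3),np.zeros(3),np.array(im['camera_matrix']),np.array(im['distortion']))[0].reshape(-1,2)
def save(im,n): cv2.imwrite('pics/'+n,im['pixels'][:,:,::-1])
E
python3 - <<'E'
from h import *
print(get_state(),grasp_offset if not callable(grasp_offset) else grasp_offset())
for c in('top','scene'):
    im=get_image(c);save(im,c+'.png');print(c,im['position'])
    for n in('cup','print_place','bed','stop_rail','lever_a','ink_jar','thinner'):
        for t in tip_of(c,n)[:3]: print(c,n,np.round(t['point'],3),round(t['score'],2),w2px(im,t['point']).round())
E
```

```text
{'time': 0.0, 'joint_positions': array([-1.28612262e+00,  2.21234868e-01,  1.52763422e+00,  9.93509120e-06,
        1.39470890e+00, -1.26088649e-01]), 'dq': array([ 0.00152551, -0.00069022, -0.00092568, -0.00070628, -0.00139635,
        0.00145893]), 'joint_efforts': array([-1.16681975e-03, -4.96902859e+01, -3.89397025e+01, -2.72656516e-04,
        1.12776927e-02, -7.66153647e-06]), 'tool_pos': array([ 0.24939857, -0.57240914,  0.23018161]), 'tool_rot': array([ 9.78983014e-01,  2.03939386e-01, -7.37539639e-05, -9.89933343e-04]), 'contact_force': array([-0.85697378, -0.8366572 ,  0.6741482 ]), 'moment': array([-0.04315071, -0.02380491, -0.03947473]), 'finger_force': 0.0, 'grip_width': 1.0003185927804583} -0.0187
top [ 0.42601763 -0.01677294  1.36833187]
top cup [ 0.315 -0.232  0.   ] 0.87 [[412. 346.]]
top cup [ 0.538 -0.135  0.013] 0.83 [[369. 247.]]
top cup [ 0.763 -0.337  0.005] 0.76 [[453. 152.]]
top print_place [0.617 0.019 0.01 ] 0.78 [[301. 213.]]
top bed [ 0.576 -0.04   0.002] 0.76 [[327. 232.]]
top lever_a [ 0.749 -0.143 -0.002] 0.66 [[370. 158.]]
top lever_a [ 0.69  -0.157  
[... 184 characters left out ...]
.]]
scene [ 0.88432411 -0.6663942   0.96937988]
scene cup [0.5   0.288 0.003] 0.98 [[343. 170.]]
scene cup [ 0.758 -0.334  0.001] 0.97 [[326. 405.]]
scene cup [ 0.317  0.138 -0.004] 0.73 [[259. 183.]]
scene print_place [0.618 0.019 0.015] 0.73 [[340. 250.]]
scene bed [ 0.573 -0.045 -0.003] 0.62 [[311. 266.]]
scene lever_a [ 0.752 -0.141  0.   ] 0.75 [[363. 328.]]
scene lever_a [ 0.572 -0.286  0.   ] 0.72 [[259. 346.]]
scene lever_a [ 0.683 -0.159  0.012] 0.69 [[332. 319.]]
scene ink_jar [ 0.574 -0.284  0.   ] 0.67 [[260. 346.]]
scene ink_jar [ 0.631 -0.443 -0.002] 0.45 [[243. 423.]]
scene thinner [ 0.348  0.356 -0.001] 0.55 [[307. 140.]]
scene thinner [ 0.575 -0.041 -0.003] 0.4 [[313. 265.]]
```

View pics/top.png

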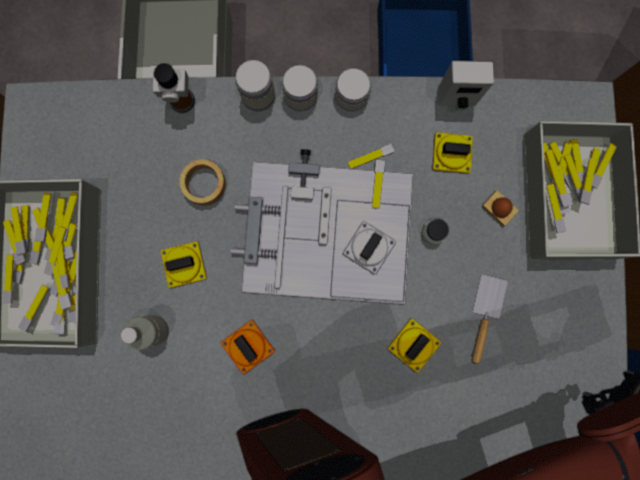

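```bash
python3 - <<'E'
import cv2
a=cv2.imread('pics/top.png')[150:310,240:440]
cv2.imwrite('pics/topc.png',cv2.resize(a,(750,600),interpolation=cv2.INTER_CUBIC))
E
```

```text
(no output)
```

View pics/topc.png

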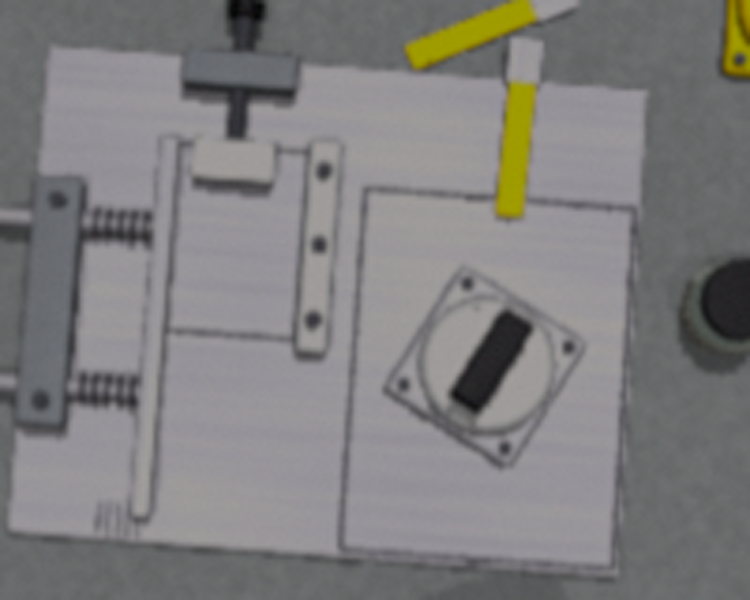

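The white steel-shoe cup at (370,246) on the bed is the target. The look-alikes to leave alone are yellow at (453,152), (415,345) and (183,265), and orange at (247,346). In the crop, the bed corners are near (50,45), (648,90), (617,575) and (8,530), and the stop block is at (235,160).

```bash
python3 - <<'E'
from h import *
im=get_image('top')
def f(c,z): return px2w(im,np.array(c,float)/3.75+[240,150]-0.4,z)[:,:2]
def fit(P,Q):
    P,Q=np.array(P,float),np.array(Q,float);p=P-P.mean(0);q=Q-Q.mean(0)
    a=np.arctan2((p[:,0]*q[:,1]-p[:,1]*q[:,0]).sum(),(p*q).sum());Rm=np.array([[np.cos(a),-np.sin(a)],[np.sin(a),np.cos(a)]])
    t=Q.mean(0)-Rm@P.mean(0);return a,t,(Q-(P@Rm.T+t))*1000
w=f([(50,45),(648,90),(617,575),(8,530)],.012)
a,t,r=fit(np.array([[150,185],[150,-185],[-150,-185],[-150,185]])/1000,w);print('bed',a,t,r.round(1))
w=f([(463,265),(585,348),(505,467),(385,390)],.026)
b,c,r=fit(np.array([[45,45],[45,-45],[-45,-45],[-45,45]])/1000,w)
print('cup',b,c,r.round(1))
Rm=np.array([[np.cos(a),-np.sin(a)],[np.sin(a),np.cos(a)]]);print('cup in bed',(c-t)@Rm*1000,'pp',t+Rm@[.037,.065])
s=f([(193,183),(272,188)],.034);print('stop face bed',(s-t)@Rm*1000)
k=f([(294,354),(326,356),(308,140),(343,142)],.034);print('keeper',(k-t)@Rm*1000)
E
```

```text
bed -0.07824299544089525 [ 0.57503898 -0.04297166] [[-1.2 -0.6]
 [-0.9  0.5]
 [ 1.3  1. ]
 [ 0.8 -0.9]]
cup -0.586205276111213 [ 0.5371167  -0.13453217] [[-0.5 -0.2]
 [-1.1  1.7]
 [ 2.5  1. ]
 [-0.9 -2.5]]
cup in bed [-30.64959076 -94.24451038] pp [0.61700638 0.01893744]
stop face bed [[66.14937356 88.43747053]
 [66.6892052  40.95294206]]
keeper [[-31.97858187  20.29188975]
 [-31.73727953   1.20268195]
 [ 97.45463117  21.60213988]
 [ 97.84475805   0.52870663]]
```

Emit:
{"method": "servo_tool", "body": {
  "commands": [3, 4.5, -1, 0, 0, -0.12, 0.6, 6, 9, -2, 0, 0, -0.24, 0.6, 9, 13.5, -3, 0, 0, -0.36, 0.6, 12, 18, -4, 0, 0, -0.48, 0.6, 15, 22.5, -5, 0, 0, -0.6, 0.6]
}}

```text
time: 1.48
tool_pos: [0.4004, -0.3466, 0.1813]
tool_rot: [0.995, -0.097, 0.0, 0.0]
contact_force: [0.6, 0.6, -0.4]
grip_width: 0.799
finger_force: 0.0
```

Emit:
{"method": "servo_tool", "body": {
  "commands": [3.4, 5.3, 0, 0, 0, -0.1, 0.6, 6.9, 10.6, 0, 0, 0, -0.2, 0.6, 10.3, 15.9, 0, 0, 0, -0.3, 0.6, 13.8, 21.3, 0, 0, 0, -0.4, 0.6, 13.8, 21.3, 0, 0, 0, -0.4, 0.6]
}}

```text
time: 2.1
tool_pos: [0.5392, -0.1313, 0.1815]
tool_rot: [0.958, -0.288, 0.0, -0.0]
contact_force: [-0.0, -0.4, -0.4]
grip_width: 0.802
finger_force: 0.0
```

```bash
python3 - <<'E'
from h import *
s=get_state();print(s['time'],s['tool_pos'],s['tool_rot'],s['contact_force'],s['grip_width'])
x=R.from_quat(s['tool_rot']).as_matrix();print(x.round(4))
im=get_image('wrist');save(im,'w1.png')
print(w2px(im,[.537,-.1345,.072]), [ (t['point'],t['score']) for t in tip_of('wrist','cup')])
E
```

```text
2.1 [ 0.53920429 -0.13132871  0.18147144] [ 9.57626051e-01 -2.88014000e-01  2.78517377e-04 -4.51640851e-04] [-0.0404872  -0.3893441  -0.35320278] 0.8019074255183394
[[ 8.341e-01 -5.516e-01  8.000e-04]
 [-5.516e-01 -8.341e-01  7.000e-04]
 [ 3.000e-04 -1.000e-03 -1.000e+00]]
[[319.7492247 235.8092603]] [([0.5354, -0.133, 0.0066], 0.74), ([0.3144, -0.2373, 0.0018], 0.68)]
```

View pics/w1.png

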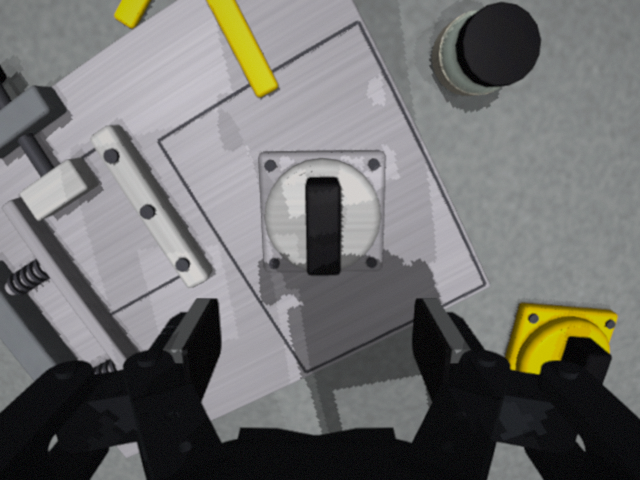

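The wrist view shows the white cup with its grip at about (323,226), parallel to the fingers. I'll measure it finely.

```bash
python3 - <<'E'
from h import *
im=get_image('wrist')
f=lambda c,z:px2w(im,c,z)[:,:2]
g=f([(307,178),(340,178),(340,274),(307,274)],.072);print('grip',g.mean(0),np.linalg.norm(g-np.roll(g,1,0),axis=1))
s=f([(260,153),(385,151),(383,272),(262,272)],.026);print('shoe',s.mean(0),np.linalg.norm(s-np.roll(s,1,0),axis=1))
for A,B in((s[3],s[0]),(s[2],s[1]),(g[3],g[0]),(g[2],g[1])): print(np.arctan2(*(B-A)[::-1]))
k=f([(213,273),(191,287),(93,134),(116,124)],.034);a=-.0782
p=f([(159,143),(358,22),(486,284),(307,371)],.012)
print('keeper ang',[np.arctan2(*(k[i]-k[j])[::-1]) for i,j in((3,0),(2,1))],k)
print('park ang',np.arctan2(*(p[0]-p[3])[::-1]),np.arctan2(*(p[1]-p[2])[::-1]),p)
Rm=np.array([[np.cos(a),-np.sin(a)],[np.sin(a),np.cos(a)]]);t=np.array([.57504,-.04297])
print('keeper bed',((k-t)@Rm*1000).round(1)); print('stop',((f([(38,220),(88,187)],.034)-t)@Rm*1000).round(1))
E
```

```text
grip [ 0.53894583 -0.14187996] [0.06089044 0.0196357  0.06091526 0.02091424]
shoe [ 0.53709409 -0.14076064] [0.08796114 0.08681806 0.08944474 0.09069988]
-0.6043769435782621
-0.5605459146184066
-0.5923322434795346
-0.5713403107879139
keeper ang [np.float64(-0.073767669621034), np.float64(-0.09307667862812848)] [[ 0.54632903 -0.05061945]
 [ 0.54662351 -0.02996842]
 [ 0.67350575 -0.04181242]
 [ 0.66913399 -0.05969495]]
park ang -0.07255689341227115 -0.07518930995847417 [[ 0.64532684 -0.06911182]
 [ 0.63368629 -0.23381516]
 [ 0.41378475 -0.21724969]
 [ 0.42781887 -0.05330236]]
keeper bed [[-28.   -9.9]
 [-29.3  10.7]
 [ 98.1   8.8]
 [ 95.1  -9.3]]
stop [[70.2 83.3]
 [70.1 34.1]]
```

```bash
python3 - <<'E'
from h import *
s=get_state();print(s['tool_pos'],np.abs(s['dq']).max(),s['time'])
im=get_image('wrist');save(im,'w2.png');print(get_state()['tool_pos'],np.array(im['T_tool_cam']).round(4),im['distortion'],im['camera_matrix'])
m=silhouettes('wrist','cup')[0]['pixels'];v,u=np.nonzero(m);print('wrist sil',u.min(),u.max(),v.min(),v.max())
for c in('scene','top'):
    im=get_image(c);save(im,c+'2.png')
    print(c,w2px(im,[[.537,-.1345,.072],[.539,-.142,.072]]),[ (np.round(t['point'],3),round(t['score'],2)) for t in tip_of(c,'cup')])
E
```

```text
[ 0.5372918  -0.13536141  0.18120297] 0.029562211333953942 2.25
[ 0.53705903 -0.13597568  0.18121699] [[ 1.400e-03  9.614e-01  2.750e-01  7.110e-02]
 [ 1.000e+00 -1.300e-03 -3.000e-04 -1.000e-04]
 [ 1.000e-04  2.750e-01 -9.614e-01 -1.432e-01]
 [ 0.000e+00  0.000e+00  0.000e+00  1.000e+00]] [-0.09949819  0.          0.          0.          0.        ] [[425.28133657   0.         316.26559946]
 [  0.         425.28133657 237.09883706]
 [  0.           0.           1.        ]]
wrist sil 500 612 302 378
scene [[278.10763745 269.32455472]
 [277.19156278 272.14541481]] [(array([ 0.757, -0.334,  0.003]), 0.97), (array([ 0.318, -0.237, -0.   ]), 0.76), (array([ 0.501,  0.286, -0.001]), 0.74), (array([ 0.319,  0.138, -0.001]), 0.66), (array([ 0.537, -0.14 ,  0.012]), 0.58)]
top [[370.65273015 245.84759204]
 [374.08489116 244.92031962]] [(array([ 0.766, -0.338,  0.   ]), 0.86), (array([ 0.312, -0.231, -0.001]), 0.85), (array([ 0.318,  0.137, -0.002]), 0.8), (array([ 0.538, -0.136,  0.013]), 0.76), (array([0.501, 0.29 , 0.002]), 0.69)]
```

```bash
python3 - <<'E'
from h import *
im=get_image('wrist');save(im,'w3.png');s=get_state();print(s['tool_pos'],R.from_quat(s['tool_rot']).as_rotvec(), np.abs(s['dq']).max())
E
```

```text
[ 0.53722523 -0.1359672   0.18136218] [ 3.00547957e+00 -9.14536331e-01  1.12478802e-04] 0.006589181634631224
```

View pics/w3.png

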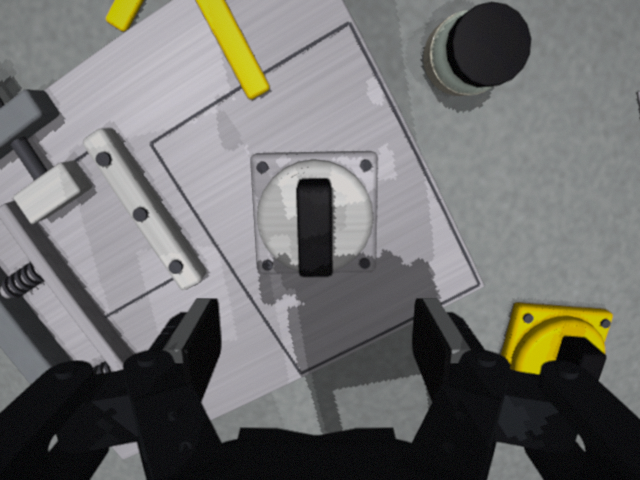

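The scene is the same and the arm has settled. The grip corners are now about (298,179), (332,179), (332,276) and (297,276).

```bash
cat >m.py <<'E'
from h import *
im=get_image('wrist')
f=lambda c,z:px2w(im,c,z)[:,:2]
g=f([(298,179),(332,179),(332,276),(297,276)],.072);print('grip',g.mean(0),np.linalg.norm(g-np.roll(g,1,0),axis=1))
s=f([(251,154),(378,152),(376,272),(253,272)],.026);print('shoe',s.mean(0),np.linalg.norm(s-np.roll(s,1,0),axis=1))
for A,B in((s[3],s[0]),(s[2],s[1]),(g[3],g[0]),(g[2],g[1]),(s[0],s[1]),(s[3],s[2])): print(np.arctan2(*(B-A)[::-1]))
k=f([(206,275),(184,288),(84,136),(109,126)],.034)
p=f([(151,144),(349,23),(480,285),(302,373)],.012)
print('park ang',np.arctan2(*(p[0]-p[3])[::-1]),np.arctan2(*(p[1]-p[2])[::-1]))
def fit(P,Q):
    P,Q=np.array(P,float),np.array(Q,float);p=P-P.mean(0);q=Q-Q.mean(0)
    a=np.arctan2((p[:,0]*q[:,1]-p[:,1]*q[:,0]).sum(),(p*q).sum());Rm=np.array([[np.cos(a),-np.sin(a)],[np.sin(a),np.cos(a)]])
    t=Q.mean(0)-Rm@P.mean(0);return a,t,(Q-(P@Rm.T+t))*1000
print('bed from keeper',fit(np.array([[-30,0],[-30,20],[100,20],[100,0]])/1000,k))
a=-.0782;Rm=np.array([[np.cos(a),-np.sin(a)],[np.sin(a),np.cos(a)]]);t=np.array([.57504,-.04297])
print('keeper',((k-t)@Rm*1000).round(1)); print('stop',((f([(32,223),(81,189)],.034)-t)@Rm*1000).round(1))
print('park',((p-t)@Rm*1000).round(1))
E
python3 m.py
```

```text
grip [ 0.54114621 -0.1372219 ] [0.06170601 0.02025355 0.06169039 0.02222534]
shoe [ 0.54008877 -0.13608299] [0.08738135 0.08830807 0.08873371 0.09224224]
-0.6125149305546921
-0.5676986099558505
-0.6110419193837566
-0.57908293059368
-2.1444443353429827
-2.1598043007329863
park ang -0.07088698150525338 -0.07315795907547878
bed from keeper (np.float64(-0.08381712262865927), array([ 0.57567509, -0.04764178]), array([[ 2.46688164, -0.48279049],
       [ 1.79643431, -0.10874556],
       [-0.293697  , -0.05896177],
       [-3.96961896,  0.65049782]]))
keeper [[-26.5  -4.7]
 [-27.1  15.6]
 [100.8  14.7]
 [ 97.   -4.8]]
stop [[71.5 88.6]
 [72.1 39.1]]
park [[  74.9  -15.5]
 [  75.7 -180.6]
 [-145.6 -181.7]
 [-145.4  -17.1]]
```

Emit:
{"method": "servo_tool", "body": {
  "commands": [0.2, 0, -5, 0, 0, 0, 0.4, 0.2, 0, -9, 0, 0, 0, 0.4, 0.2, 0, -12, 0, 0, 0, 0.4, 0.2, 0, -13.6, 0, 0, 0, 0.4, 0.2, 0, -13.6, 0, 0, 0, 0.4],
  "newtons": 50
}}

```text
time: 3.28
tool_pos: [0.5388, -0.1349, 0.0444]
tool_rot: [0.957, -0.29, -0.001, -0.0]
contact_force: [0.3, 0.8, 0.1]
grip_width: 0.701
finger_force: 0.0
```

Emit:
{"method": "servo_tool", "body": {
  "commands": [0, 0, 0, 0, 0, 0, -1, 0, 0, 0, 0, 0, 0, -1, 0, 0, 0, 0, 0, 0, -1, 0, 0, 0, 0, 0, 0, -1, 0, 0, 0, 0, 0, 0, -1],
  "newtons": 50
}}

```text
time: 3.9
tool_pos: [0.5409, -0.1356, 0.0471]
tool_rot: [0.957, -0.29, 0.002, 0.0]
contact_force: [-0.3, -0.9, 7.3]
grip_width: 0.249
finger_force: 51.6
```

```bash
cat >s.py <<'E'
from h import *
s=get_state();M=R.from_quat(s['tool_rot']).as_matrix();a=-.0765;Rm=np.array([[np.cos(a),-np.sin(a)],[np.sin(a),np.cos(a)]]);t=np.array([.57504,-.04297])
print('t',s['time'],'pos',s['tool_pos'].round(4),'ang',np.arctan2(M[1,0],M[0,0]).round(4),'tilt',M[:,2].round(3),'F',s['contact_force'].round(2),'M',s['moment'].round(2),'w',s['grip_width'],s['finger_force'])
print('bed',((s['tool_pos'][:2]-t)@Rm*1000).round(1),'Fbed',(s['contact_force'][:2]@Rm).round(2))
E
python3 s.py
```

```text
t 3.9 pos [ 0.5409 -0.1356  0.0471] ang -0.5891 tilt [ 0.003 -0.001 -1.   ] F [-0.32 -0.92  7.27] M [-0.08  0.1   0.01] w 0.24917340417463488 51.610543727874756
bed [-26.9 -94.9] Fbed [-0.25 -0.94]
```

Emit:
{"method": "servo_tool", "body": {
  "commands": [-1.2, 0.1, 0.1, 0, 0, 0.1, -1, -2.5, 0.2, 0.1, 0, 0, 0.2, -1, -3.8, 0.3, 0.1, 0, 0, 0.31, -1, -5, 0.4, 0.1, 0, 0, 0.42, -1, -6.3, 0.5, 0.1, 0, 0, 0.51, -1]
}}

```text
time: 4.53
tool_pos: [0.4773, -0.1302, 0.0471]
tool_rot: [0.999, -0.038, 0.001, 0.0]
contact_force: [3.0, -0.2, 1.3]
grip_width: 0.248
finger_force: 50.9
```

Emit:
{"method": "servo_tool", "body": {
  "commands": [0, 0, 0, 0, 0, 0, -1, 0, 0, 0, 0, 0, 0, -1]
}}

```text
time: 4.78
tool_pos: [0.4766, -0.1301, 0.0471]
tool_rot: [0.999, -0.04, -0.0, 0.0]
contact_force: [-3.8, 0.4, 7.1]
grip_width: 0.245
finger_force: 51.8
```

```bash
python3 s.py; python3 - <<'E'
from h import *
im=get_image('top');cv2.imwrite('pics/t3.png',cv2.resize(im['pixels'][150:310,240:440,::-1],(750,600),interpolation=cv2.INTER_CUBIC))
E
```

```text
t 4.775 pos [ 0.4766 -0.1301  0.0471] ang -0.0802 tilt [-0. -0. -1.] F [-3.77  0.43  7.15] M [0.18 0.49 0.04] w 0.24466343564488258 51.83813810348511
bed [-91.5 -94.4] Fbed [-3.79  0.14]
```

View pics/t3.png

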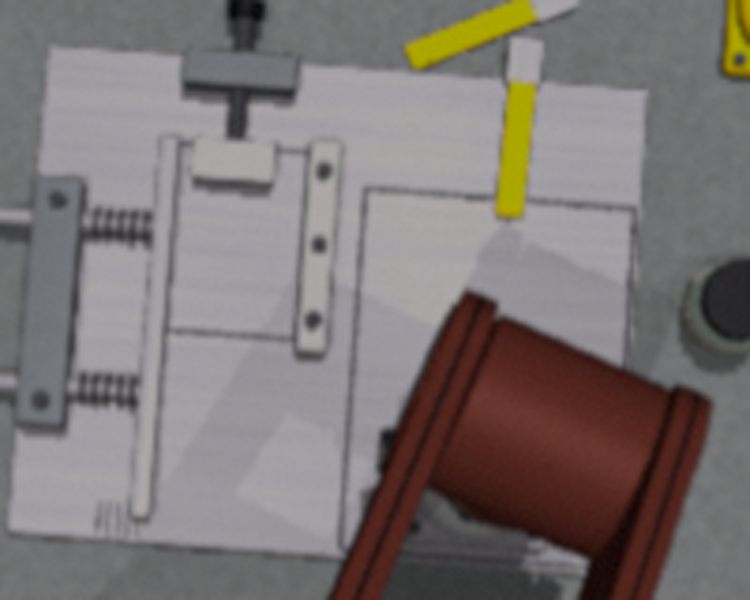

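Emit:
{"method": "servo_tool", "body": {
  "commands": [0.2, 2.7, 0.05, 0, 0, 0, -1, 0.4, 5.4, 0.05, 0, 0, 0, -1, 0.6, 8.1, 0.05, 0, 0, 0, -1, 0.8, 10.8, 0.05, 0, 0, 0, -1, 1, 13.4, 0.05, 0, 0, 0, -1]
}}

```text
time: 5.45
tool_pos: [0.4872, 0.0045, 0.0471]
tool_rot: [0.999, -0.04, 0.0, 0.0]
contact_force: [0.2, -1.6, 1.0]
grip_width: 0.244
finger_force: 50.9
```

Emit:
{"method": "servo_tool", "body": {
  "commands": [0, 0, 0, 0, 0, 0, -1, 0, 0, 0, 0, 0, 0, -1]
}}

```text
time: 5.7
tool_pos: [0.487, 0.0043, 0.0471]
tool_rot: [0.999, -0.04, 0.0, -0.0]
contact_force: [0.5, 2.3, 2.0]
grip_width: 0.241
finger_force: 51.2
```

```bash
python3 s.py
```

```text
t 5.7 pos [0.487  0.0043 0.0471] ang -0.0793 tilt [ 0.001  0.    -1.   ] F [0.52 2.25 1.97] M [ 0.45 -0.09  0.01] w 0.24079031826098107 51.24365508556366
bed [-91.4  40.4] Fbed [0.35 2.29]
```

Emit:
{"method": "servo_tool", "body": {
  "commands": [0.05, 0.6, 0, 0, 0, 0, -1, 0.1, 1.2, 0, 0, 0, 0, -1, 0.15, 1.8, 0, 0, 0, 0, -1, 0.2, 2.4, 0, 0, 0, 0, -1, 0.25, 3.1, 0, 0, 0, 0, -1]
}}

```text
time: 6.32
tool_pos: [0.4894, 0.0342, 0.0471]
tool_rot: [0.999, -0.04, 0.0, 0.001]
contact_force: [-0.0, -7.6, 3.4]
grip_width: 0.246
finger_force: 51.5
```

Emit:
{"method": "servo_tool", "body": {
  "commands": [0, 0, 0, 0, 0, 0, -1, 0, 0, 0, 0, 0, 0, -1]
}}

```text
time: 6.58
tool_pos: [0.4895, 0.035, 0.0471]
tool_rot: [0.999, -0.04, 0.0, -0.0]
contact_force: [0.8, -2.0, 4.3]
grip_width: 0.247
finger_force: 51.5
```

```bash
python3 s.py; python3 - <<'E'
from h import *
im=get_image('top');cv2.imwrite('pics/t4.png',cv2.resize(im['pixels'][150:310,240:440,::-1],(750,600),interpolation=cv2.INTER_CUBIC))
E
```

```text
t 6.575 pos [0.4895 0.035  0.0471] ang -0.0794 tilt [ 0.001  0.    -1.   ] F [ 0.79 -1.98  4.28] M [-0.36 -0.12 -0.15] w 0.247057705677926 51.510663628578186
bed [-91.2  71.2] Fbed [ 0.94 -1.91]
```

View pics/t4.png

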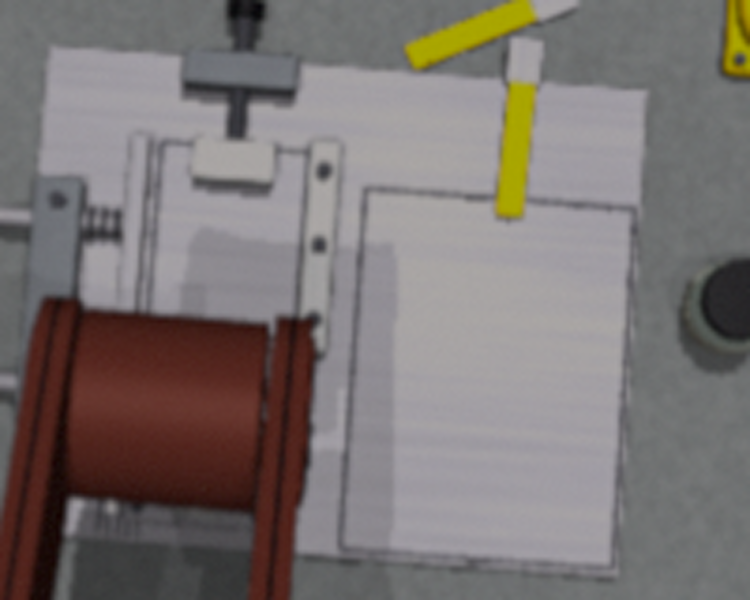

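The bar's inner face has moved from about x 178 to 150 in the crop, which is about 17 mm, so the cup clears the keeper by about 5 mm. Next I slide it along +x.

Emit:
{"method": "servo_tool", "body": {
  "commands": [1, -0.08, 0, 0, 0, 0, -1, 2, -0.16, 0, 0, 0, 0, -1, 3, -0.24, 0, 0, 0, 0, -1, 4, -0.32, 0, 0, 0, 0, -1, 5, -0.4, 0, 0, 0, 0, -1]
}}

```text
time: 7.25
tool_pos: [0.5382, 0.0307, 0.0471]
tool_rot: [0.999, -0.04, -0.001, 0.0]
contact_force: [-7.3, -4.1, 12.4]
grip_width: 0.247
finger_force: 52.5
```

```bash
python3 s.py
```

```text
t 7.25 pos [0.5382 0.0307 0.0471] ang -0.0791 tilt [-0.003 -0.    -1.   ] F [-7.29 -4.11 12.41] M [-0.5   0.83 -0.03] w 0.24650719768187834 52.51495063304901
bed [-42.3  70.7] Fbed [-6.95 -4.66]
```

Emit:
{"method": "servo_tool", "body": {
  "commands": [1, -0.08, 0.05, 0, 0, 0, -1, 2, -0.16, 0.05, 0, 0, 0, -1, 3, -0.24, 0.05, 0, 0, 0, -1, 4, -0.32, 0.05, 0, 0, 0, -1, 5, -0.4, 0.05, 0, 0, 0, -1]
}}

```text
time: 7.88
tool_pos: [0.588, 0.0266, 0.0471]
tool_rot: [0.999, -0.04, -0.002, 0.0]
contact_force: [-5.5, -3.2, 7.9]
grip_width: 0.246
finger_force: 52.0
```

Emit:
{"method": "servo_tool", "body": {
  "commands": [0, 0, 0, 0, 0, 0, -1, 0, 0, 0, 0, 0, 0, -1]
}}

```text
time: 8.12
tool_pos: [0.5893, 0.0265, 0.0471]
tool_rot: [0.999, -0.04, 0.0, 0.0]
contact_force: [2.3, -5.2, 0.9]
grip_width: 0.251
finger_force: 51.0
```

```bash
python3 s.py
```

```text
t 8.125 pos [0.5893 0.0265 0.0471] ang -0.0796 tilt [ 0.001 -0.001 -1.   ] F [ 2.26 -5.2   0.93] M [-0.77 -0.48 -0.22] w 0.25091042089300325 51.01771116256714
bed [ 8.9 70.3] Fbed [ 2.65 -5.01]
```

Emit:
{"method": "servo_tool", "body": {
  "commands": [0, -0.2, 0, 0, 0, 0, -1, 0, -0.4, 0, 0, 0, 0, -1, 0, -0.4, 0, 0, 0, 0, -1]
}}

```text
time: 8.5
tool_pos: [0.5888, 0.023, 0.0471]
tool_rot: [0.999, -0.04, -0.0, -0.0]
contact_force: [0.5, -3.0, 0.9]
grip_width: 0.248
finger_force: 51.1
```

Emit:
{"method": "servo_tool", "body": {
  "commands": [0, -0.1, 0, 0, 0, 0, -1, 0, -0.1, 0, 0, 0, 0, -1]
}}

```text
time: 8.75
tool_pos: [0.5888, 0.0221, 0.0471]
tool_rot: [0.999, -0.04, -0.0, -0.0]
contact_force: [-0.2, -0.9, 2.3]
grip_width: 0.249
finger_force: 51.1
```

Emit:
{"method": "servo_tool", "body": {
  "commands": [0, -0.1, 0, 0, 0, 0, -1, 0, -0.1, 0, 0, 0, 0, -1]
}}

```text
time: 9.0
tool_pos: [0.5888, 0.0217, 0.0471]
tool_rot: [0.999, -0.04, -0.0, -0.0]
contact_force: [-0.5, 2.7, 1.4]
grip_width: 0.248
finger_force: 51.1
```

```bash
python3 s.py
```

```text
t 9.0 pos [0.5888 0.0217 0.0471] ang -0.0792 tilt [-0.001  0.001 -1.   ] F [-0.51  2.67  1.43] M [ 0.38 -0.14 -0.11] w 0.24806552287104605 51.10045373439789
bed [ 8.7 65.5] Fbed [-0.71  2.62]
```

Emit:
{"method": "servo_tool", "body": {
  "commands": [0.25, -0.02, 0, 0, 0, 0, -1, 0.5, -0.04, 0, 0, 0, 0, -1, 0.75, -0.06, 0, 0, 0, 0, -1, 1, -0.08, 0, 0, 0, 0, -1, 1, -0.08, 0, 0, 0, 0, -1]
}}

```text
time: 9.62
tool_pos: [0.5979, 0.0209, 0.0472]
tool_rot: [0.999, -0.04, -0.001, -0.0]
contact_force: [-5.4, 2.3, 5.6]
grip_width: 0.248
finger_force: 51.7
```

```bash
python3 s.py
```

```text
t 9.625 pos [0.5979 0.0209 0.0472] ang -0.0794 tilt [-0.003  0.001 -1.   ] F [-5.39  2.27  5.59] M [ 0.41  0.59 -0.35] w 0.24787224723057633 51.70930624008179
bed [17.9 65.4] Fbed [-5.55  1.85]
```

Emit:
{"method": "servo_tool", "body": {
  "commands": [0.1, -0.01, 0, 0, 0, 0, -1, 0.2, -0.02, 0, 0, 0, 0, -1, 0.3, -0.02, 0, 0, 0, 0, -1]
}}

```text
time: 10.0
tool_pos: [0.6005, 0.0207, 0.0472]
tool_rot: [0.999, -0.04, -0.002, -0.0]
contact_force: [-7.2, 2.8, 6.8]
grip_width: 0.244
finger_force: 51.8
```

Emit:
{"method": "servo_tool", "body": {
  "commands": [0.1, -0.01, 0, 0, 0, 0, -1, 0.2, -0.02, 0, 0, 0, 0, -1, 0.3, -0.02, 0, 0, 0, 0, -1]
}}

```text
time: 10.38
tool_pos: [0.6035, 0.0205, 0.0472]
tool_rot: [0.999, -0.04, -0.002, -0.0]
contact_force: [-7.1, 2.6, 7.9]
grip_width: 0.249
finger_force: 51.8
```

```bash
python3 s.py
```

```text
t 10.375 pos [0.6035 0.0205 0.0472] ang -0.0793 tilt [-0.004  0.001 -1.   ] F [-7.12  2.61  7.91] M [ 0.31  0.8  -0.3 ] w 0.2489063978857346 51.83498740196228
bed [23.6 65.4] Fbed [-7.29  2.06]
```

Emit:
{"method": "servo_tool", "body": {
  "commands": [0.1, -0.01, 0, 0, 0, 0, -1, 0.2, -0.02, 0, 0, 0, 0, -1, 0.3, -0.02, 0, 0, 0, 0, -1]
}}

```text
time: 10.75
tool_pos: [0.6065, 0.0202, 0.0472]
tool_rot: [0.999, -0.04, -0.002, -0.0]
contact_force: [-6.6, 1.8, 7.4]
grip_width: 0.248
finger_force: 51.8
```

Emit:
{"method": "servo_tool", "body": {
  "commands": [0.1, -0.01, 0, 0, 0, 0, -1, 0.2, -0.02, 0, 0, 0, 0, -1]
}}

```text
time: 11.0
tool_pos: [0.6073, 0.0202, 0.0472]
tool_rot: [0.999, -0.04, -0.003, -0.0]
contact_force: [-14.1, 2.9, 13.7]
grip_width: 0.248
finger_force: 52.7
```

```bash
python3 s.py
```

```text
t 11.0 pos [0.6073 0.0202 0.0472] ang -0.0792 tilt [-0.007  0.001 -1.   ] F [-14.05   2.95  13.7 ] M [ 0.41  1.92 -0.33] w 0.2483112482215744 52.66595184803009
bed [27.3 65.4] Fbed [-14.24   1.86]
```

It touched the stop: the force rose to 14 N, against about 7 N of sliding friction, at bed x 27. I'll press a little more and hold.

Emit:
{"method": "servo_tool", "body": {
  "commands": [0.1, -0.01, 0.03, 0, 0, 0, -1, 0.15, -0.01, 0.03, 0, 0, 0, -1, 0.15, -0.01, 0.03, 0, 0, 0, -1, 0.15, -0.01, 0.03, 0, 0, 0, -1, 0.15, -0.01, 0.03, 0, 0, 0, -1]
}}

```text
time: 11.62
tool_pos: [0.6074, 0.0201, 0.0474]
tool_rot: [0.999, -0.04, -0.005, -0.0]
contact_force: [-16.8, 1.8, 15.2]
grip_width: 0.245
finger_force: 53.0
```

```bash
python3 s.py
```

```text
t 11.625 pos [0.6074 0.0201 0.0474] ang -0.0791 tilt [-0.01   0.001 -1.   ] F [-16.81   1.78  15.21] M [ 0.43  2.32 -0.32] w 0.24492241041554022 52.97607779502869
bed [27.4 65.4] Fbed [-16.89   0.49]
```

Emit:
{"method": "servo_tool", "body": {
  "commands": [-0.1, -0.04, 0, 0, 0, 0, -1, -0.2, -0.06, 0, 0, 0, 0, -1, -0.2, -0.06, 0, 0, 0, 0, -1]
}}

```text
time: 12.0
tool_pos: [0.6073, 0.0201, 0.0473]
tool_rot: [0.999, -0.04, -0.003, -0.001]
contact_force: [-8.8, 5.5, 7.6]
grip_width: 0.247
finger_force: 51.9
```

```bash
python3 s.py
```

```text
t 12.0 pos [0.6073 0.0201 0.0473] ang -0.0792 tilt [-0.005  0.002 -1.   ] F [-8.77  5.53  7.58] M [ 0.76  1.11 -0.31] w 0.24652144101794007 51.94881498813629
bed [27.3 65.4] Fbed [-9.17  4.85]
```

Emit:
{"method": "servo_tool", "body": {
  "commands": [-0.1, 0.05, 0, 0, 0, 0, -1, -0.18, 0.08, 0, 0, 0, 0, -1, -0.18, 0.08, 0, 0, 0, 0, -1]
}}

```text
time: 12.38
tool_pos: [0.6072, 0.0201, 0.0472]
tool_rot: [0.999, -0.04, -0.001, -0.0]
contact_force: [-2.3, 4.7, 2.4]
grip_width: 0.247
finger_force: 51.1
```

Emit:
{"method": "servo_tool", "body": {
  "commands": [0, 0, 0, 0, 0, 0, -0.2, 0, 0, 0, 0, 0, 0, 0, 0, 0, 0, 0, 0, 0, 0, 0, 0, 0, 0, 0, 0, 0.2, 0, 0, 0, 0, 0, 0, 0.2]
}}

```text
time: 13.0
tool_pos: [0.6078, 0.0194, 0.0476]
tool_rot: [0.999, -0.04, 0.0, 0.0]
contact_force: [0.7, -0.8, 0.2]
grip_width: 0.6
finger_force: 0.0
```

```bash
python3 s.py
```

```text
t 13.0 pos [0.6078 0.0194 0.0476] ang -0.0793 tilt [ 0. -0. -1.] F [ 0.66 -0.82  0.25] M [0.   0.05 0.04] w 0.5998603776665161 0.0
bed [27.9 64.7] Fbed [ 0.72 -0.77]
```

Released cleanly. Next I retreat straight up and then back, so I can look.

Emit:
{"method": "servo_tool", "body": {
  "commands": [0, 0, 1.5, 0, 0, 0, 0.2, 0, 0, 4, 0, 0, 0, 0.2, 0, 0, 8, 0, 0, 0, 0.2, 0, 0, 12, 0, 0, 0, 0.2, 0, 0, 16, 0, 0, 0, 0.2]
}}

```text
time: 13.62
tool_pos: [0.6079, 0.0195, 0.2103]
tool_rot: [0.999, -0.04, 0.001, 0.0]
contact_force: [1.1, -0.3, -0.5]
grip_width: 0.599
finger_force: 0.0
```

Emit:
{"method": "servo_tool", "body": {
  "commands": [-4, 0, 0, 0, 0, 0, 0.2, -8, 0, 0, 0, 0, 0, 0.2, -12, 0, 0, 0, 0, 0, 0.2, -16, 0, 0, 0, 0, 0, 0.2, -16, 0, 0, 0, 0, 0, 0.2]
}}

```text
time: 14.25
tool_pos: [0.4461, 0.0197, 0.2084]
tool_rot: [0.999, -0.04, 0.0, 0.0]
contact_force: [-0.0, -0.9, -0.8]
grip_width: 0.6
finger_force: 0.0
```

```bash
python3 s.py; python3 - <<'E'
from h import *
im=get_image('top');cv2.imwrite('pics/t5.png',cv2.resize(im['pixels'][150:310,240:440,::-1],(750,600),interpolation=cv2.INTER_CUBIC))
E
```

```text
t 14.25 pos [0.4461 0.0197 0.2084] ang -0.0791 tilt [ 0.001 -0.    -1.   ] F [-0.02 -0.89 -0.85] M [-0.05 -0.03 -0.02] w 0.6001253443593133 0.0
bed [-133.4   52.7] Fbed [ 0.05 -0.89]
```

View pics/t5.png

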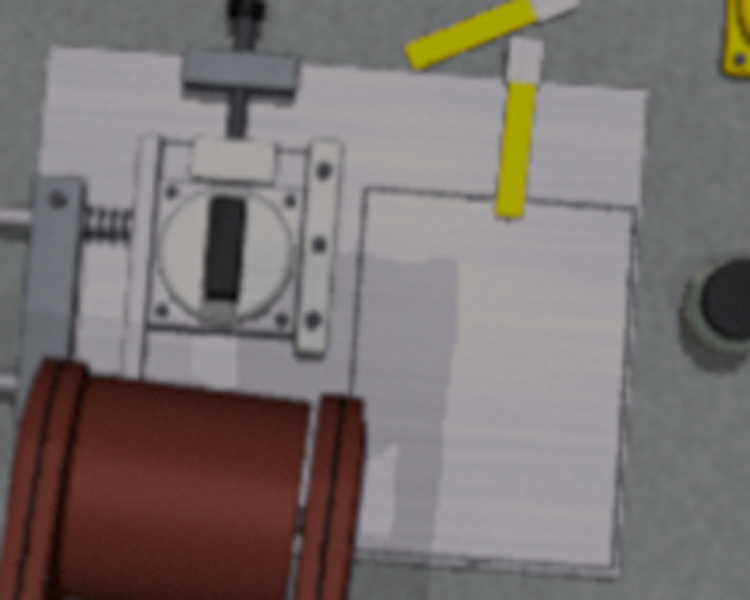

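The cup sits square in the pocket at (225,250) in the crop, between the keeper (right) and the bar (left) and against the stop block. The levers have not moved.

```bash
python3 -c "
from bench import *
print(job_done())"
```

```text
the job is handed in; nothing more can be done
None
```

I slid the cup into the print place and pressed it on the end stop (about 17 N at the wrist, roughly 10 N of it on the stop after friction) for about half a second. I then let go, leaving it square and snug between the keeper and the bar at about bed x 27, y 65 mm, and handed the job in; no verdict came back.

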